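# Open the soldering hearth, pickle the piece, rebuild the hearth

## Robot

A 6-joint arm with a two-finger parallel gripper is mounted at the origin on a cart in front of the work surface, level with it; the furniture and walls round the work are solid. World frame = base frame: x ahead of the robot, y to its left, z up, the work surface at z = 0. Lengths are in m, angles in rad, forces in N, time in s.
With the tool pointing down it reaches from about 0.35 to 0.975 m from the base axis. Payload 7.1 kg.
Tool frame: the origin (TCP) lies on the centre line of the jaws, within the pads' length; the fingertips stand 22 mm ahead of it and the grasp point (between the pads) lies 3 mm ahead of it (env.tcp_to_tips is the distance from the TCP to the fingertips, in m); z points along the fingers, y is the line along which they close (so a half turn about z gives the same grasp; the last joint's range is limited). The gripper opens to 88 mm and grips with 3 to 60 N. Pads are 20 mm wide; open, the fingers measure 115 mm over their backs; the gripper's body (75 mm by 178 mm) begins 61 mm behind the grasp point.
Start: joints at [-1.219, 0.423, 1.63, -0, 1.089, -0.019], TCP at [0.226, -0.583, 0.245] pointing down, gripper open.
Joint ranges: [-3, 3], [-0.9, 2.11], [0.09, 2.58], [-1.31, 4.45], [0.11, 2.69], [-2.54, 2.54]. Speed limits (rad/s): [2.39, 2.39, 3.01, 3.14, 3.14, 3.14].

## Interface

Orientations are given as a unit quaternion [w, x, y, z].
In Python, from cell import env, cams gives the robot as it stands.
- The arm moves only by the tool apply_moves, never from a script. Its argument "plan" is text: rows parted by semicolons, each of 5 numbers parted by spaces: the finger opening in m, from 0 to 0.0878, then the shift along the tool's x, y, z in m, then the turn about the tool's z in rad. In form: jaw x y z spin; .... A call has 1 to 8 rows; each row is the pose to reach, as a shift and turn from the pose commanded when the call began, along the tool's axes at that moment; what a row does not reach only later rows make up. A row lasts 1/12 s, in which the tool goes at most 41.7 mm and 7.16 degrees, less where a joint would pass 70% of its speed; a pose out of reach is approached as far as the arm can. A call with a gripper value outside its range is refused whole. The fingers move at their own pace and stop on an object; the grip force is fixed at half the most. Time passes only in rows, so rows that repeat a pose let the fingers close. It gives the time, the measured TCP pose, the force, the opening and the grip force at its end, in the units of the state.
- env.observe(): the state, without advancing time (a new reading comes with each control period).
- cams.snapshot(name): name is "side" or "top"; returns the picture (400x640x3 uint8, red, green, blue); there is no depth.
- cams.get_calibration(name): a dict with "camera_matrix" (3x3 intrinsics, pixels), "position" and "orientation" of the camera in the world. Camera axes: x right, y up, looking along -z (the intrinsics and any distortion apply to the point x, -y, -z); pixel columns grow to the right and rows downward; lengths in m; the calibration is good to about 2 mm. A picture is of the moment at which its call begins. get_calibration takes no time and is no camera call.
- env.job_done(): hands the job in; it is judged then, once.
The state is a dict: "t": time; "joints": joint angles; "qd": joint speeds; "joint_torque": joint torques, N m; "ee_pos": TCP position; "eef_rot": TCP orientation; "ft_force": force on the tool from outside, world axes, zero at the start; "wrist_torque": the same for the moment, N m; "finger_gap": finger opening in m; "grasp_force": force on a finger pad.
Only numpy, scipy, OpenCV 4.12 (cv2) and the standard library are available. Lean on these libraries where they do the work, as an engineer would, in place of code of your own. Each camera call takes 0.05 s, during which the arm holds its last target. There are 200 camera calls.

## Task

The brass piece in the little soldering hearth is done and cold. Clear the black charcoal block, the white block and the red brick onto the scorched tile, side by side, and put the brass piece into the steel dish for pickling. Then rebuild the hearth as you found it, each upright block back in its own socket and the charcoal block across their tops, without toppling a block or shifting the dish, the flux jar or the wax puck.

Things in the scene. Friction and masses are not known exactly. Their poses are not given: they have to be found in the camera images.
- hearth: fixed soldering hearth: buff slab (x -58..78, y -68..68 mm, top at z 16) in a steel tray. Origin at bench level; x to its back, y left. Two sockets 6 mm deep, 60 (x) by 35 (y) mm, centred at x 13, y +-35.5. Fixed buff back brick (x 25..62, y -14..14, top at z 85). Blocks in the sockets also end at z 85. Open at the front (-x)
- white_block_mid (a point): centre (37.5 mm above its foot) of the white honeycomb ceramic block, 50 x 25 x 75 mm (its x, y, z; z up), 0.07 to 0.14 kg, foot bevelled 3 mm. Stands on end in one of the hearth's sockets (left or right varies), its 50 mm width along the hearth's x
- red_brick_mid (a point): centre (37.5 mm above its foot) of the red fire brick, 50 x 25 x 75 mm (its x, y, z; z up), 0.1 to 0.2 kg, foot bevelled 3 mm. Stands on end in the other socket, its 50 mm width along the hearth's x
- charcoal_mid (a point): centre of the black charcoal block bound with wire, 50 x 75 x 25 mm (its x, y, z), 0.06 kg. Lies flat across the tops of both side blocks and the back brick, its 75 mm length along the hearth's y, its centre about 42 mm behind the hearth's origin and 97 mm above the bench
- tube_mid (a point): brass piece, 0.05 to 0.08 kg: tube 22 mm across, 57 mm tall, upright on a 2 mm plate, 28 x 40 mm (its x, y). Point: tube's axis, 28.5 mm above the underside; z up. The plate reaches 16 mm past it in +y, 24 mm in -y; its y lies along the hearth's x. Stands on the slab in front of the back brick, side blocks about 12 mm from the tube on either hand
- scorched_tile: beige tile with brown scorch marks, 151 x 166 x 13 mm (x, y, z), fixed flat on the bench, empty at the start. Origin at the centre of its underside; top 13 mm higher
- steel_dish: round steel dish, loose, 0.3 kg: 100 mm across at the rim, 83 mm at the foot, 51 mm tall, floor and wall about 2 mm. Origin at the centre of its underside; z up
- jar_mid (a point): centre of the amber flux jar with black cap, loose, 50 mm across, 58 mm tall, standing close to the dish; a bystander
- puck_mid (a point): centre of the yellow beeswax puck, loose, 46 mm across, 16 mm tall, at the back of the bench; a bystander

How it is judged:
By the outcome, as a careful person would: the job done as asked, in the order asked, and still so for the second after the job is handed in, with the robot touching nothing.
It also fails if it takes over 144 s, if anything falls off the work surface, if the arm or the gripper's body presses on something with over 40 N, if the wrist force passes 120 N, or if a joint passes its speed limit or range.

## Working session

There is one attempt and no reset: what is moved stays moved. The work goes in short steps, Python scripts to look and compute and a tool call to move; the robot and the scene stay as the last step left them, time stands still between calls to the robot, and variables do not carry over. Pictures are saved under pics/ and viewed, at most 14 in all, crops included, and the job is handed in when it is done.

Besides the shell and the picture viewer there is one more tool, called after "Request:" as name(argument=value, ...), one argument or row to a line, values as JSON. apply_moves: Moves the arm, as the interface text tells. Its arguments: {"type":"object","properties":{"plan":{"type":"string"}},"required":["plan"]}

```bash
mkdir -p pics; ls; python3 - <<'E'
from cell import env,cams
import cv2
for n in("side","top"):
    im=cams.snapshot(n); cv2.imwrite(f"pics/{n}0.png",im[:,:,::-1]); print(n,cams.get_calibration(n))
s=env.observe(); print(s)
E
```

```text
pics
side {'camera_matrix': array([[389.27743178,   0.        , 317.87893521],
       [  0.        , 389.27743178, 202.32928586],
       [  0.        ,   0.        ,   1.        ]]), 'position': array([0.53398906, 0.90844487, 0.67343299]), 'orientation': array([-0.04081498, -0.01551169,  0.46921226,  0.88200532])}
top {'camera_matrix': array([[413.90608024,   0.        , 316.00703429],
       [  0.        , 413.90608024, 200.20096185],
       [  0.        ,   0.        ,   1.        ]]), 'position': array([0.38718715, 0.01616986, 1.15349431]), 'orientation': array([ 0.70919997,  0.05386454, -0.06553951, -0.69988469])}
{'t': 0.1, 'joints': array([-1.21897474e+00,  4.23762884e-01,  1.63059392e+00, -6.14442800e-05,
        1.08860434e+00, -1.89822546e-02]), 'qd': array([ 0.00074279, -0.00078027, -0.00067122,  0.00111951,  0.00091354,
        0.00015108]), 'joint_torque': array([-1.68815527e-04, -5.45615780e+01, -2.74327898e+01,  6.45399769e-02,
        1.88244029e-02, -2.12491972e-05]), 'ee_pos': array([ 0.22633703, -0.58207744,  0.2439881 ]), 'eef_rot': array([-6.70282013e-04,  9.82859379e-01,  1.84355558e-01, -1.40180092e-04]), 'ft_force': array([-0.27670981,  0.04566422,  0.14127647]), 'wrist_torque': array([ 0.02348488, -0.0325572 , -0.05527801]), 'grasp_force': 0.0, 'finger_gap': 0.08765933795600309}
```

View pics/top0.png

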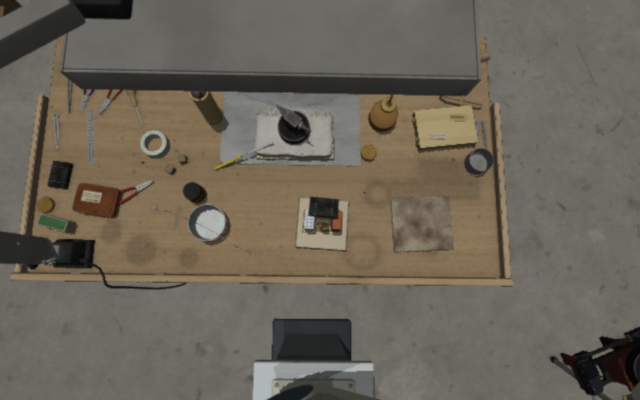

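View pics/side0.png

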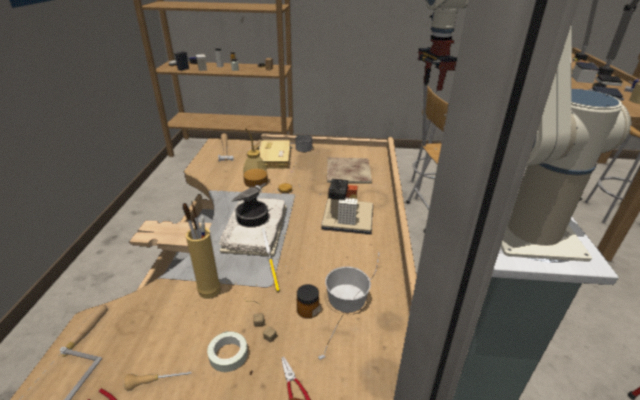

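The top view shows the hearth at about (323,222), the tile at (422,223), the dish at (208,223), the jar at (193,191) and the puck at (369,152). The white block stands on the left and the red brick on the right. The side view shows the hearth at (348,207), the jar at (308,300) and the dish at (347,290).

```bash
cat > h.py <<'E'
import numpy as np, cv2
from scipy.spatial.transform import Rotation as R
from cell import env,cams
def cal(n):
    c=cams.get_calibration(n); w,x,y,z=c["orientation"]
    return c["camera_matrix"],np.array(c["position"]),R.from_quat([x,y,z,w]).as_matrix()@np.diag([1,-1,-1])
def proj(n,P):
    K,p,M=cal(n); q=(np.atleast_2d(P)-p)@M@K.T; return q[:,:2]/q[:,2:]
def back(n,uv,z):
    K,p,M=cal(n); uv=np.atleast_2d(uv); d=np.c_[uv,np.ones(len(uv))]@np.linalg.inv(K).T@M.T
    return p+d*((z-p[2])/d[:,2])[:,None]
def crop(n,im,u,v,w,h,k,draw=()):
    o=cv2.resize(im[v:v+h,u:u+w,::-1],None,fx=k,fy=k,interpolation=cv2.INTER_CUBIC)
    for P,c in draw:
        q=((proj(n,P)-[u,v]+.5)*k).astype(int); cv2.polylines(o,[q.reshape(-1,1,2)],True,c,1)
    return o
def Rz(a): return np.array([[np.cos(a),-np.sin(a)],[np.sin(a),np.cos(a)]])
E
python3 - <<'E'
from h import *
t=cams.snapshot("top"); s=cams.snapshot("side")
a=crop("top",t,285,185,80,70,8)
b=crop("side",s,310,165,80,70,8)
cv2.imwrite("pics/c1.png",np.vstack([np.hstack([a,b])])[:, :, :] if 0 else cv2.resize(np.hstack([a,b]),(800,350)))
cv2.imwrite("pics/c1a.png",a);cv2.imwrite("pics/c1b.png",b)
# dish/tile rough
print(back("top",[[323,222]],.016),back("top",[[392,197],[450,196],[453,249],[394,251]],.013),back("top",[[208,223]],.051),back("top",[[193,191]],.058),back("top",[[369,152]],.016))
E
```

```text
[[ 0.52065028 -0.02158175  0.016     ]] [[ 0.59426764 -0.21491513  0.013     ]
 [ 0.59956775 -0.37889007  0.013     ]
 [ 0.45111866 -0.38082033  0.013     ]
 [ 0.44358963 -0.21752804  0.013     ]] [[0.50963699 0.28615243 0.051     ]] [[0.59448377 0.32925524 0.058     ]] [[ 0.72313799 -0.1510128   0.016     ]]
```

View pics/c1a.png

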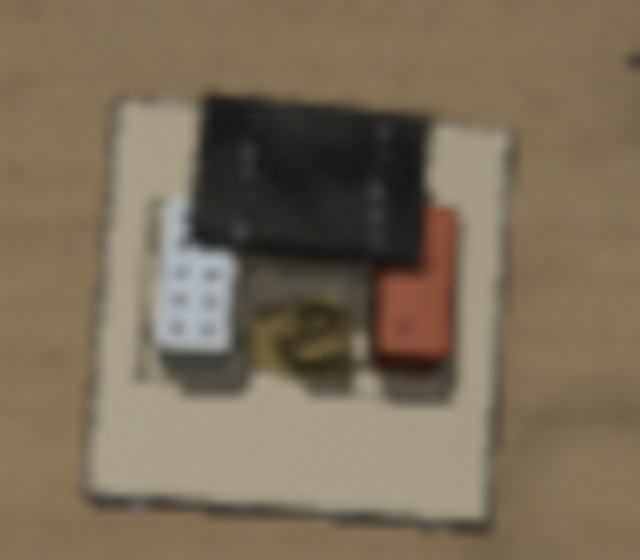

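View pics/c1b.png

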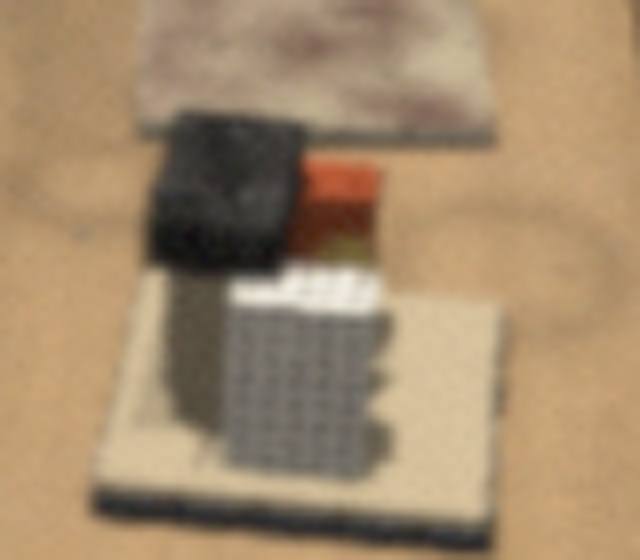

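The crops show the slab corners in the top crop at about (118,98), (515,130), (487,525) and (88,497). The white block's front-left corner is at (155,353), the red brick's front-right at (447,362), and the charcoal's back corners at (205,95) and (428,117). The tube stands at about (318,318). I'll fit poses next.

```bash
cat > fit.py <<'E'
from h import *
from scipy.optimize import least_squares
T=lambda q:np.array(q)/8-.5+[285,185]
S=lambda q:np.array(q)/8-.5+[310,165]
def fit(loc,obs,x0):
    loc=np.array(loc,float)
    W=lambda p:np.c_[loc[:,:2]@Rz(p[2]).T+p[:2],loc[:,2]]
    def f(p):
        w=W(p); return np.concatenate([proj(n,w[i])[0]-uv for n,i,uv in obs])
    r=least_squares(f,x0,x_scale=[.01,.01,.1]); return r.x,r.fun.reshape(-1,2)
sl=[[.078,.068,.016],[.078,-.068,.016],[-.058,-.068,.016],[-.058,.068,.016]]
obsT=[("top",0,T([118,98])),("top",1,T([515,130])),("top",2,T([487,525])),("top",3,T([88,497]))]
obsS=[("side",0,S([95,487])),("side",3,S([492,517])),("side",2,S([503,300]))]
if __name__=="__main__":
    for o in (obsT,obsS,obsT+obsS):
        p,r=fit(sl,o,[.52,-.02,0]); print(p.round(4),r.round(1).tolist())
    hp=p; np.save("hearth.npy",hp)
    def w(P): P=np.array(P,float); return np.c_[P[:,:2]@Rz(hp[2]).T+hp[:2],P[:,2]]
    def box(cx,cy,hx,hy,z): return w([[cx+a*hx,cy+b*hy,z] for a,b in((1,1),(1,-1),(-1,-1),(-1,1))])
    d=[(w(sl),(0,255,0)),(box(.013,.0355,.03,.0175,.016),(255,255,0)),(box(.013,-.0355,.03,.0175,.016),(255,255,0)),
     (box(.013,.0355,.025,.0125,.085),(255,0,0)),(box(.013,-.0355,.025,.0125,.085),(255,0,255)),(box(.042,0,.025,.0375,.1095),(0,0,255)),(box(.042,0,.025,.0375,.085),(0,128,255))]
    t=cams.snapshot("top");s=cams.snapshot("side")
    o=np.hstack([crop("top",t,285,185,80,70,8,d),crop("side",s,310,165,80,70,8,d)])
    cv2.imwrite("pics/o1.png",cv2.resize(o,(800,350),interpolation=cv2.INTER_AREA))
E
python3 fit.py
```

```text
[ 0.507  -0.019  -0.0626] [[0.5, 0.5], [-0.6, 0.3], [-0.1, -0.2], [0.2, -0.5]]
[ 0.5094 -0.0162 -0.0506] [[0.4, -0.4], [-0.1, 0.4], [-0.3, 0.1]]
[ 0.5078 -0.0185 -0.0616] [[0.3, 0.3], [-0.8, -0.1], [-0.3, -0.6], [0.0, -0.8], [0.8, -1.1], [0.2, 0.0], [0.4, -0.1]]
```

View pics/o1.png

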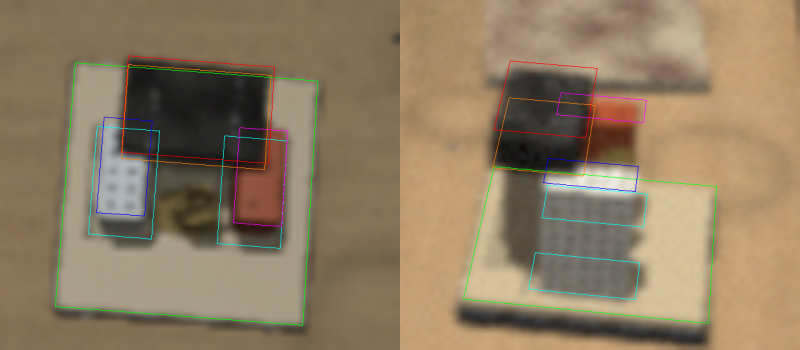

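The overlay agrees with the image to about 1–2 mm; the white block sits perhaps 3 mm forward of its socket centre. Next I'll check the dish and tile and work out the targets.

```bash
cat > tgt.py <<'E'
from h import *
hp=np.load("hearth.npy"); psi=hp[2]
H=lambda x,y:Rz(psi)@[x,y]+hp[:2]
def to(xy,z,th=None):
    s=env.observe(); w,x,y,zz=s["eef_rot"]; M=R.from_quat([x,y,zz,w]).as_matrix()
    d=M.T@(np.r_[xy,z]-s["ee_pos"]); a=np.arctan2(M[1,0],M[0,0])
    print("shift",d.round(4),"tcp",s["ee_pos"].round(4),"th",a.round(4),"spin",None if th is None else round(-(th-a),4))
E
python3 - <<'E'
from tgt import *
t=cams.snapshot("top");s=cams.snapshot("side")
c=np.array([.5096,.2862]); a=np.linspace(0,6.28,40)
d=[(np.c_[c[0]+.05*np.cos(a),c[1]+.05*np.sin(a),0*a+.051],(0,255,0)),(np.c_[c[0]+.0415*np.cos(a),c[1]+.0415*np.sin(a),0*a],(255,0,0))]
q=back("top",[[392,197],[450,196],[453,249],[394,251]],.013); tc=q.mean(0);ty=np.arctan2(*(q[0]-q[3])[1::-1]);print(tc,ty, H(.042,0),H(.013,.0355),H(.013,-.0355))
b=np.array([[1,1],[1,-1],[-1,-1],[-1,1]])*[.0755,.083]
d2=[(np.c_[b@Rz(ty).T+tc[:2],[.013]*4],(0,255,0))]
o=np.vstack([np.hstack([crop("top",t,175,180,67,66,6,d),crop("top",t,385,190,67,66,6,d2)]),])
o2=crop("side",s,290,255,134,40,6,d)
cv2.imwrite("pics/o2.png",cv2.resize(np.vstack([o,o2]),(800,None) if 0 else None,fx=.94,fy=.94))
to(H(.042,0),.2,psi+np.pi/2)
E
```

```text
[ 0.52213592 -0.29803839  0.013     ] 0.017339228860681257 [ 0.54973429 -0.02105262] [0.52297517 0.01616565] [ 0.51860346 -0.05469963]
shift [ 0.5047 -0.4061  0.0447] tcp [ 0.2265 -0.5824  0.2446] th 0.3708 spin -1.1384
```

View pics/o2.png

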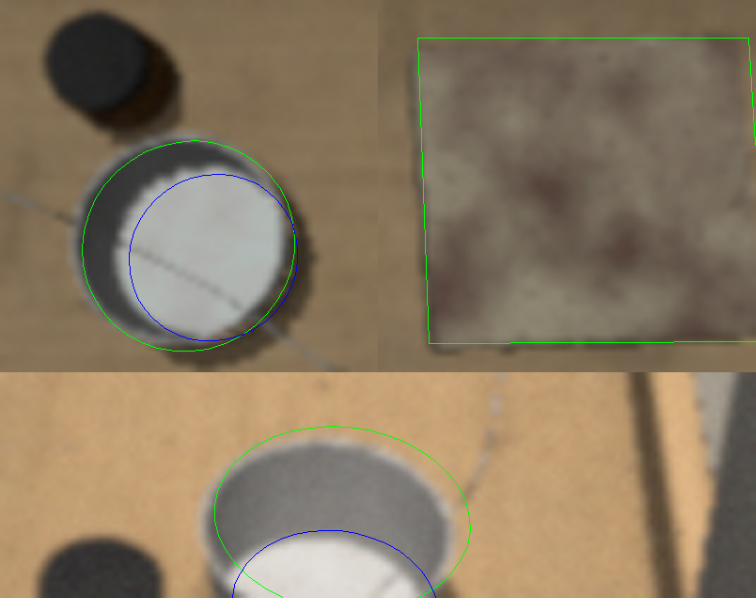

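The dish should move about +4 mm in x and +5 mm in y, to (0.514, 0.291). The tile fit is good. Now I'll move toward the charcoal.

Request:
apply_moves(
  plan="0.0878 0.03 -0.025 0.005 0; 0.0878 0.06 -0.05 0.01 0; 0.0878 0.09 -0.075 0.015 0; 0.0878 0.12 -0.1 0.02 0; 0.0878 0.15 -0.125 0.025 0; 0.0878 0.18 -0.15 0.03 0; 0.0878 0.21 -0.175 0.03 0; 0.0878 0.24 -0.2 0.03 0",
)

```text
t: 1.07
ee_pos: [0.3781, -0.3074, 0.2146]
eef_rot: [-0.0, 0.983, 0.184, -0.0]
ft_force: [0.2, -0.2, -0.6]
finger_gap: 0.0879
grasp_force: 0.0
```

Request:
apply_moves(
  plan="0.08 0.03 -0.025 0 -0.12; 0.08 0.06 -0.05 0 -0.24; 0.08 0.1 -0.075 0 -0.36; 0.08 0.13 -0.1 0 -0.48; 0.08 0.16 -0.125 0 -0.6; 0.08 0.19 -0.15 0 -0.72; 0.08 0.22 -0.175 0 -0.84; 0.08 0.25 -0.2 0 -0.96",
)

```text
t: 1.73
ee_pos: [0.539, -0.0301, 0.2149]
eef_rot: [0.0, 0.785, 0.62, 0.0]
ft_force: [0.2, -1.2, 0.4]
finger_gap: 0.0799
grasp_force: 0.0
```

```bash
python3 -c "
from tgt import *
to(H(.042,0),.110,psi+np.pi/2)"
```

```text
shift [0.0113 0.0083 0.1049] tcp [ 0.539  -0.0301  0.2149] th 1.3371 spin -0.1721
```

Request:
apply_moves(
  plan="0.075 0.006 0.004 0 -0.09; 0.075 0.011 0.008 0.01 -0.172; 0.075 0.011 0.008 0.03 -0.172; 0.075 0.011 0.008 0.05 -0.172; 0.075 0.011 0.008 0.07 -0.172; 0.075 0.011 0.008 0.085 -0.172; 0.075 0.011 0.008 0.097 -0.172; 0.075 0.011 0.008 0.105 -0.172",
)

```text
t: 2.4
ee_pos: [0.5483, -0.0233, 0.1085]
eef_rot: [-0.0, 0.731, 0.683, -0.0]
ft_force: [0.3, -0.5, 0.2]
finger_gap: 0.075
grasp_force: 0.0
```

```bash
python3 - <<'E'
from tgt import *
to(H(.042,0),.110,psi+np.pi/2)
t=cams.snapshot("top");s=cams.snapshot("side")
cv2.imwrite("pics/g1.png",np.hstack([crop("top",t,285,165,80,80,5),crop("side",s,310,140,80,80,5)]))
E
```

```text
shift [ 0.0024  0.0013 -0.0015] tcp [ 0.5483 -0.0233  0.1085] th 1.5028 spin -0.0064
```

View pics/g1.png

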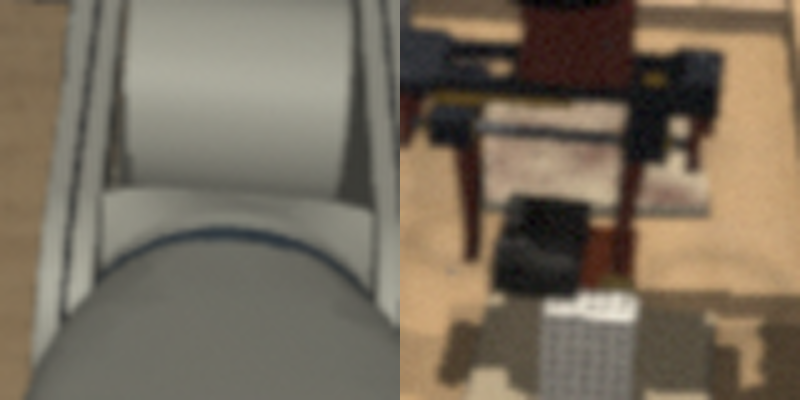

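The fingers straddle the charcoal, at columns 472 and 625 with the charcoal at 500–585, so the height and centring are fine. I'll close and lift.

Request:
apply_moves(
  plan="0.06 0 0 0 0; 0.055 0 0 0 0; 0.052 0 0 0 0; 0.05 0 0 0 0; 0.048 0 0 0 0; 0.045 0 0 0 0; 0.04 0 0 0 0; 0.04 0 0 0 0",
)

```text
t: 3.17
ee_pos: [0.5492, -0.0234, 0.1103]
eef_rot: [0.0, 0.731, 0.683, 0.0]
ft_force: [-0.6, -0.5, 5.2]
finger_gap: 0.0479
grasp_force: 29.9
```

Request:
apply_moves(
  plan="0.04 0 0 -0.002 0; 0.04 0 0 -0.006 0; 0.04 0 0 -0.015 0; 0.04 0 0 -0.03 0; 0.04 0 0 -0.045 0; 0.04 0 0 -0.06 0; 0.04 0 0 -0.06 0; 0.04 0 0 -0.06 0",
)

```text
t: 3.83
ee_pos: [0.5491, -0.0234, 0.1706]
eef_rot: [0.001, 0.731, 0.683, 0.001]
ft_force: [0.6, 0.3, -0.9]
finger_gap: 0.0481
grasp_force: 29.9
```

```bash
python3 -c "
from tgt import *
to([.522,-.260],.038)"
```

```text
shift [-0.2379 -0.0112  0.1326] tcp [ 0.5491 -0.0234  0.1706] th 1.5028 spin None
```

Request:
apply_moves(
  plan="0.04 -0.015 0 0 0; 0.04 -0.05 -0.002 0 0; 0.04 -0.085 -0.004 0 0; 0.04 -0.12 -0.006 0 0; 0.04 -0.155 -0.008 0 0; 0.04 -0.19 -0.009 0 0; 0.04 -0.22 -0.01 0 0; 0.04 -0.238 -0.011 0 0",
)

```text
t: 4.5
ee_pos: [0.5205, -0.2627, 0.1686]
eef_rot: [-0.0, 0.731, 0.682, -0.0]
ft_force: [-0.3, -0.4, -1.3]
finger_gap: 0.0482
grasp_force: 29.9
```

Request:
apply_moves(
  plan="0.04 0 0 0.02 0; 0.04 0 0 0.045 0; 0.04 0 0 0.07 0; 0.04 0 0 0.095 0; 0.04 0 0 0.115 0; 0.04 0 0 0.122 0; 0.04 0 0 0.127 0; 0.04 0 0 0.127 0",
)

```text
t: 5.17
ee_pos: [0.5209, -0.2597, 0.0417]
eef_rot: [-0.001, 0.731, 0.683, -0.0]
ft_force: [-0.6, 0.1, 0.1]
finger_gap: 0.0477
grasp_force: 29.9
```

Request:
apply_moves(
  plan="0.04 0 0 0.001 0; 0.04 0 0 0.002 0; 0.04 0 0 0.003 0; 0.04 0 0 0.004 0; 0.04 0 0 0.004 0; 0.04 0 0 0.005 0; 0.04 0 0 0.005 0; 0.04 0 0 0.005 0",
)

```text
t: 5.83
ee_pos: [0.5217, -0.2602, 0.0384]
eef_rot: [0.0, 0.731, 0.683, 0.0]
ft_force: [-1.7, 0.6, 5.6]
finger_gap: 0.0476
grasp_force: 29.9
```

Request:
apply_moves(
  plan="0.05 0 0 0 0; 0.055 0 0 0 0; 0.06 0 0 0 0; 0.065 0 0 0 0; 0.07 0 0 -0.02 0; 0.07 0 0 -0.05 0; 0.07 0 0 -0.08 0; 0.07 0 0 -0.1 0",
)

```text
t: 6.5
ee_pos: [0.5221, -0.2604, 0.1399]
eef_rot: [0.001, 0.731, 0.683, 0.0]
ft_force: [0.8, 1.2, 0.1]
finger_gap: 0.07
grasp_force: 0.0
```

```bash
python3 -c "
from tgt import *
to(H(.011,.0355),.070,psi+np.pi/2)"
```

```text
shift [ 0.276  -0.02    0.0696] tcp [ 0.5221 -0.2604  0.1399] th 1.5028 spin -0.0064
```

Request:
apply_moves(
  plan="0.075 0.02 -0.002 0 -0.006; 0.075 0.055 -0.004 0 -0.006; 0.075 0.095 -0.008 0 -0.006; 0.075 0.135 -0.012 0 -0.006; 0.075 0.175 -0.015 0 -0.006; 0.075 0.215 -0.018 0 -0.006; 0.075 0.25 -0.02 0 -0.006; 0.075 0.276 -0.02 0 -0.006",
)

```text
t: 7.17
ee_pos: [0.5196, 0.0193, 0.1377]
eef_rot: [-0.0, 0.728, 0.685, -0.0]
ft_force: [0.3, -0.2, -0.6]
finger_gap: 0.0749
grasp_force: 0.0
```

Request:
apply_moves(
  plan="0.075 0 0 0.01 0; 0.075 0 0 0.02 0; 0.075 0 0 0.025 0; 0.075 0 0 0.025 0",
)

```text
t: 7.5
ee_pos: [0.5191, 0.0157, 0.111]
eef_rot: [-0.001, 0.729, 0.684, -0.001]
ft_force: [-0.6, -0.5, -0.1]
finger_gap: 0.0748
grasp_force: 0.0
```

```bash
python3 - <<'E'
from tgt import *
to(H(.011,.0355),.070,psi+np.pi/2)
s=cams.snapshot("side")
cv2.imwrite("pics/g2.png",np.hstack([crop("side",s,300,140,100,100,5)]))
E
```

```text
shift [0.0007 0.002  0.041 ] tcp [0.5191 0.0157 0.111 ] th 1.5078 spin -0.0014
```

View pics/g2.png

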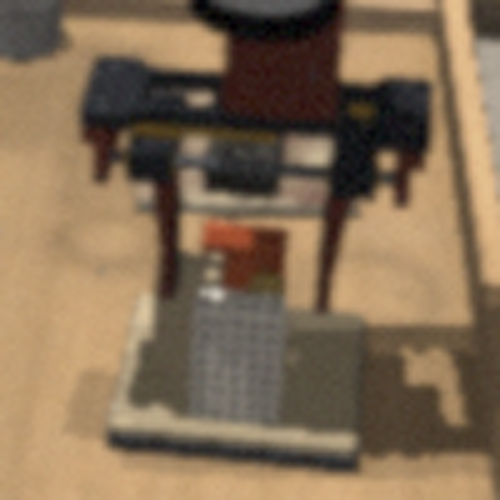

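The fingertips are at (168,295) and (322,310), and the white block's top spans columns 195–285. I'll nudge 3 mm toward the back, descend and grip.

Request:
apply_moves(
  plan="0.075 0 0.004 0 0; 0.075 0 0.004 0.008 0; 0.075 0 0.004 0.018 0; 0.075 0 0.004 0.028 0; 0.075 0 0.004 0.036 0; 0.075 0 0.004 0.04 0; 0.065 0 0.004 0.04 0; 0.058 0 0.004 0.04 0",
)

```text
t: 8.22
ee_pos: [0.524, 0.0165, 0.0722]
eef_rot: [-0.0, 0.729, 0.685, -0.0]
ft_force: [0.5, 0.4, 0.9]
finger_gap: 0.0649
grasp_force: 0.0
```

Request:
apply_moves(
  plan="0.055 0 0 0 0; 0.053 0 0 0 0; 0.051 0 0 0 0; 0.049 0 0 0 0; 0.047 0 0 0 0; 0.043 0 0 0 0; 0.04 0 0 0 0; 0.04 0 0 0 0",
)

```text
t: 8.88
ee_pos: [0.5242, 0.0165, 0.0729]
eef_rot: [-0.0, 0.729, 0.685, -0.0]
ft_force: [-3.6, 0.8, 5.3]
finger_gap: 0.05
grasp_force: 30.0
```

```bash
python3 -c "
from tgt import *
s=env.observe();to([.522,-.320],.073);print(s['ft_force'],s['wrist_torque'])"
```

```text
shift [-3.36e-01  1.87e-02 -1.00e-04] tcp [0.5242 0.0165 0.0729] th 1.5087 spin None
[-3.59476475  0.83161279  5.27558723] [0.04108022 0.48139161 0.04803836]
```

Request:
apply_moves(
  plan="0.04 0 0 -0.003 0; 0.04 0 0 -0.008 0; 0.04 0 0 -0.018 0; 0.04 0 0 -0.035 0; 0.04 0 0 -0.055 0; 0.04 0 0 -0.08 0; 0.04 0 0 -0.1 0; 0.04 0 0 -0.11 0",
)

```text
t: 9.55
ee_pos: [0.5257, 0.0164, 0.1859]
eef_rot: [0.002, 0.729, 0.685, 0.002]
ft_force: [0.5, -0.1, -1.6]
finger_gap: 0.0502
grasp_force: 30.0
```

Request:
apply_moves(
  plan="0.04 -0.02 0 0 0; 0.04 -0.05 0 0 0; 0.04 -0.085 0.002 0 0; 0.04 -0.12 0.004 0 0; 0.04 -0.155 0.006 0 0; 0.04 -0.19 0.009 0 0; 0.04 -0.225 0.012 0 0; 0.04 -0.26 0.015 0 0",
)

```text
t: 10.22
ee_pos: [0.5227, -0.2457, 0.1827]
eef_rot: [-0.0, 0.729, 0.685, -0.0]
ft_force: [1.8, -0.1, -1.5]
finger_gap: 0.0499
grasp_force: 30.0
```

Request:
apply_moves(
  plan="0.04 -0.03 0.002 0 0; 0.04 -0.055 0.003 0 0; 0.04 -0.07 0.004 0 0; 0.04 -0.076 0.004 0.01 0; 0.04 -0.076 0.004 0.03 0; 0.04 -0.076 0.004 0.055 0; 0.04 -0.076 0.004 0.08 0; 0.04 -0.076 0.004 0.09 0",
)

```text
t: 10.88
ee_pos: [0.5205, -0.3177, 0.0889]
eef_rot: [-0.003, 0.728, 0.685, -0.001]
ft_force: [-0.8, 0.7, -2.0]
finger_gap: 0.0496
grasp_force: 30.0
```

```bash
python3 -c "
from tgt import *
s=env.observe();to([.522,-.320],.0759);print(s['ft_force'],s['wrist_torque'])"
```

```text
shift [-0.0022  0.0017  0.013 ] tcp [ 0.5205 -0.3177  0.0889] th 1.5095 spin None
[-0.79317521  0.650353   -1.9763194 ] [ 0.00460552 -0.00063696 -0.01283119]
```

Request:
apply_moves(
  plan="0.04 0 0 0.004 0; 0.04 0 0 0.008 0; 0.04 0 0 0.011 0; 0.04 0 0 0.013 0; 0.04 0 0 0.014 0; 0.04 0 0 0.015 0; 0.04 0 0 0.015 0; 0.04 0 0 0.015 0",
)

```text
t: 11.55
ee_pos: [0.5226, -0.3203, 0.0781]
eef_rot: [0.0, 0.729, 0.685, 0.0]
ft_force: [-0.2, 0.3, -0.4]
finger_gap: 0.0499
grasp_force: 30.0
```

Request:
apply_moves(
  plan="0.04 0 0 0.001 0; 0.04 0 0 0.0015 0; 0.04 0 0 0.002 0; 0.04 0 0 0.0025 0; 0.04 0 0 0.003 0; 0.04 0 0 0.003 0; 0.04 0 0 0.003 0",
)

```text
t: 12.13
ee_pos: [0.5225, -0.3202, 0.076]
eef_rot: [0.0, 0.729, 0.685, -0.0]
ft_force: [-3.4, 2.3, 11.0]
finger_gap: 0.0499
grasp_force: 30.0
```

Request:
apply_moves(
  plan="0.051 0 0 -0.001 0; 0.053 0 0 -0.001 0; 0.056 0 0 -0.001 0; 0.06 0 0 -0.001 0; 0.065 0 0 -0.001 0; 0.072 0 0 -0.001 0; 0.075 0 0 -0.01 0; 0.075 0 0 -0.03 0",
)

```text
t: 12.8
ee_pos: [0.5209, -0.3191, 0.103]
eef_rot: [-0.002, 0.729, 0.685, -0.001]
ft_force: [0.1, -1.0, -1.0]
finger_gap: 0.0748
grasp_force: 0.0
```

Request:
apply_moves(
  plan="0.075 0 0 -0.025 0; 0.075 0 0 -0.045 0; 0.075 0.02 -0.002 -0.045 0; 0.075 0.06 -0.004 -0.045 0; 0.075 0.1 -0.008 -0.045 0; 0.075 0.14 -0.01 -0.045 0; 0.075 0.18 -0.01 -0.045 0; 0.075 0.22 -0.01 -0.045 0",
)

```text
t: 13.47
ee_pos: [0.5259, -0.0983, 0.1504]
eef_rot: [0.0, 0.729, 0.685, 0.0]
ft_force: [0.3, -0.3, 0.1]
finger_gap: 0.0751
grasp_force: 0.0
```

```bash
python3 -c "
from tgt import *
to(H(.013,-.0355),.111,psi+np.pi/2)"
```

```text
shift [ 0.043  -0.01    0.0394] tcp [ 0.5259 -0.0983  0.1504] th 1.5082 spin -0.001
```

Request:
apply_moves(
  plan="0.075 0.025 -0.005 0 0; 0.075 0.041 -0.008 0 0; 0.075 0.041 -0.008 0.01 0; 0.075 0.041 -0.008 0.025 0; 0.075 0.041 -0.008 0.035 0; 0.075 0.041 -0.008 0.039 0; 0.075 0.041 -0.008 0.039 0",
)

```text
t: 14.05
ee_pos: [0.5199, -0.0591, 0.1095]
eef_rot: [-0.001, 0.729, 0.685, -0.001]
ft_force: [0.7, 0.2, 1.1]
finger_gap: 0.075
grasp_force: 0.0
```

```bash
python3 - <<'E'
from tgt import *
to(H(.013,-.0355),.073,psi+np.pi/2)
s=cams.snapshot("side")
cv2.imwrite("pics/g3.png",np.hstack([crop("side",s,300,110,100,100,5)]))
E
```

```text
shift [ 0.0043 -0.0015  0.0365] tcp [ 0.5199 -0.0591  0.1095] th 1.5079 spin -0.0013
```

View pics/g3.png

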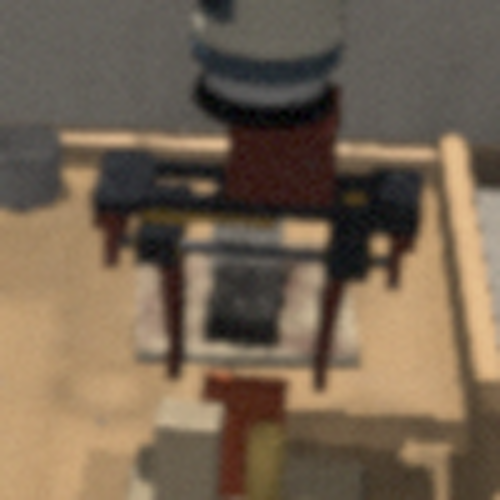

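The fingertips at (175,375) and (320,388) are centred on the red brick, which spans columns 205–287; the charcoal lies flat on the tile. I'll descend and grip.

Request:
apply_moves(
  plan="0.075 0.004 0 0 0; 0.075 0.004 0 0.008 0; 0.075 0.004 0 0.018 0; 0.075 0.004 0 0.028 0; 0.075 0.004 0 0.035 0; 0.075 0.004 0 0.038 0; 0.065 0.004 0 0.038 0; 0.058 0.004 0 0.038 0",
)

```text
t: 14.77
ee_pos: [0.5207, -0.0545, 0.0723]
eef_rot: [-0.0, 0.729, 0.685, -0.0]
ft_force: [-0.2, -0.9, 0.5]
finger_gap: 0.0653
grasp_force: 0.0
```

Request:
apply_moves(
  plan="0.055 0 0 0 0; 0.053 0 0 0 0; 0.051 0 0 0 0; 0.049 0 0 0 0; 0.047 0 0 0 0; 0.043 0 0 0 0; 0.04 0 0 0 0; 0.04 0 0 0 0",
)

```text
t: 15.43
ee_pos: [0.5209, -0.0545, 0.073]
eef_rot: [0.0, 0.729, 0.685, 0.0]
ft_force: [-1.8, 0.8, 6.5]
finger_gap: 0.0499
grasp_force: 29.9
```

```bash
python3 -c "
from tgt import *
s=env.observe();to([.522,-.360],.076);print(s['ft_force'],s['wrist_torque'])"
```

```text
shift [-0.3048  0.02   -0.003 ] tcp [ 0.5209 -0.0545  0.073 ] th 1.5088 spin None
[-1.84652315  0.78842616  6.49449142] [0.0925935  0.21779472 0.02376498]
```

Request:
apply_moves(
  plan="0.04 0 0 -0.003 0; 0.04 0 0 -0.008 0; 0.04 0 0 -0.018 0; 0.04 0 0 -0.035 0; 0.04 0 0 -0.055 0; 0.04 0 0 -0.08 0; 0.04 0 0 -0.1 0; 0.04 0 0 -0.11 0",
)

```text
t: 16.1
ee_pos: [0.5221, -0.0547, 0.1858]
eef_rot: [0.002, 0.729, 0.685, 0.001]
ft_force: [1.0, 0.8, -1.2]
finger_gap: 0.0496
grasp_force: 29.9
```

Request:
apply_moves(
  plan="0.04 -0.02 0 0 0; 0.04 -0.05 0 0 0; 0.04 -0.085 0.002 0 0; 0.04 -0.12 0.004 0 0; 0.04 -0.155 0.006 0 0; 0.04 -0.19 0.009 0 0; 0.04 -0.225 0.012 0 0; 0.04 -0.25 0.015 0 0",
)

```text
t: 16.77
ee_pos: [0.5199, -0.3077, 0.1827]
eef_rot: [0.0, 0.729, 0.684, -0.0]
ft_force: [0.3, 1.0, -1.2]
finger_gap: 0.0497
grasp_force: 29.9
```

Request:
apply_moves(
  plan="0.04 -0.025 0.003 0 0; 0.04 -0.045 0.004 0 0; 0.04 -0.055 0.005 0 0; 0.04 -0.055 0.005 0.01 0; 0.04 -0.055 0.005 0.03 0; 0.04 -0.055 0.005 0.055 0; 0.04 -0.055 0.005 0.08 0; 0.04 -0.055 0.005 0.09 0",
)

```text
t: 17.43
ee_pos: [0.5199, -0.3573, 0.0888]
eef_rot: [-0.003, 0.728, 0.685, -0.0]
ft_force: [-0.1, 0.5, -2.2]
finger_gap: 0.0498
grasp_force: 29.9
```

Request:
apply_moves(
  plan="0.04 0 0 0.004 0; 0.04 0 0 0.008 0; 0.04 0 0 0.011 0; 0.04 0 0 0.013 0; 0.04 0 0 0.014 0; 0.04 0 0 0.0145 0; 0.04 0 0 0.0145 0; 0.04 0 0 0.0145 0",
)

```text
t: 18.1
ee_pos: [0.5221, -0.3604, 0.0786]
eef_rot: [0.0, 0.729, 0.685, 0.0]
ft_force: [-0.4, -0.1, -1.7]
finger_gap: 0.0497
grasp_force: 29.9
```

Request:
apply_moves(
  plan="0.04 0 0 0.001 0; 0.04 0 0 0.0015 0; 0.04 0 0 0.002 0; 0.04 0 0 0.0025 0; 0.04 0 0 0.003 0; 0.04 0 0 0.003 0; 0.04 0 0 0.003 0",
)

```text
t: 18.68
ee_pos: [0.522, -0.3602, 0.0761]
eef_rot: [0.0, 0.729, 0.685, -0.0]
ft_force: [-2.0, 2.6, 7.0]
finger_gap: 0.0502
grasp_force: 29.9
```

Request:
apply_moves(
  plan="0.051 0 0 -0.0005 0; 0.053 0 0 -0.0005 0; 0.056 0 0 -0.0005 0; 0.06 0 0 -0.0005 0; 0.065 0 0 -0.0005 0; 0.072 0 0 -0.0005 0; 0.075 0 0 -0.01 0; 0.075 0 0 -0.03 0",
)

```text
t: 19.35
ee_pos: [0.5205, -0.3591, 0.1035]
eef_rot: [-0.002, 0.729, 0.685, -0.0]
ft_force: [-0.1, 0.7, 0.3]
finger_gap: 0.0749
grasp_force: 0.0
```

Request:
apply_moves(
  plan="0.075 0 0 -0.03 0; 0.075 0 0 -0.07 0; 0.075 0.03 0 -0.09 0; 0.075 0.07 0 -0.09 0; 0.075 0.11 0 -0.09 0; 0.075 0.14 0 -0.09 0; 0.075 0.17 0 -0.09 0; 0.075 0.17 0 -0.09 0",
)

```text
t: 20.02
ee_pos: [0.5322, -0.1862, 0.1959]
eef_rot: [-0.001, 0.728, 0.686, 0.0]
ft_force: [-0.9, 0.8, -0.1]
finger_gap: 0.0748
grasp_force: 0.0
```

```bash
python3 - <<'E'
from tgt import *
to(H(.005,0),.16,psi)
t=cams.snapshot("top");s=cams.snapshot("side")
a=np.linspace(0,6.28,30);c=H(.007,0)
d=[(np.c_[c[0]+.011*np.cos(a),c[1]+.011*np.sin(a),0*a+.073],(0,255,0)),(np.c_[c[0]+.011*np.cos(a),c[1]+.011*np.sin(a),0*a+.018],(255,0,0))]
cv2.imwrite("pics/g4.png",np.hstack([crop("top",t,285,185,80,70,5,d),crop("side",s,310,165,80,70,5,d)]))
E
```

```text
shift [ 0.1659 -0.0292  0.0361] tcp [ 0.5322 -0.1862  0.1959] th 1.512 spin 1.5736
```

View pics/g4.png

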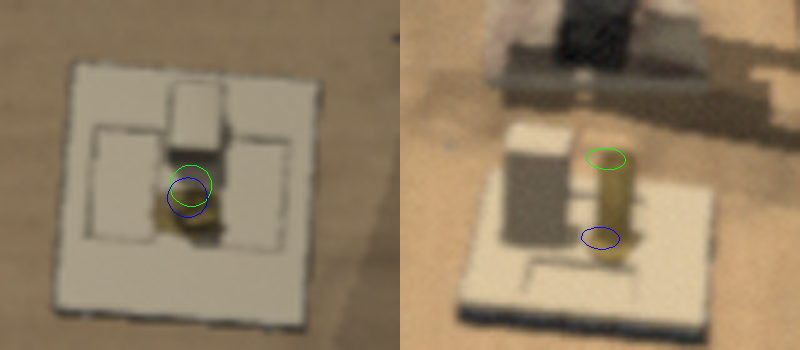

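The sockets are empty. The tube stands further forward than I assumed: in the side crop its top is at (617,158) against a predicted (606,159), so its axis is near hearth x≈0, y≈0. The blocks stand on the tile.

Request:
apply_moves(
  plan="0.06 0.025 -0.005 0 -0.12; 0.06 0.055 -0.01 0 -0.24; 0.06 0.085 -0.015 0 -0.36; 0.06 0.11 -0.02 0 -0.48; 0.06 0.135 -0.025 0 -0.6; 0.06 0.15 -0.03 0 -0.72; 0.06 0.16 -0.033 0 -0.84; 0.06 0.166 -0.034 0 -0.96",
)

```text
t: 20.78
ee_pos: [0.5089, -0.0228, 0.1955]
eef_rot: [0.0, 0.327, 0.945, -0.0]
ft_force: [0.6, -0.0, 0.4]
finger_gap: 0.06
grasp_force: 0.0
```

Request:
apply_moves(
  plan="0.06 0 0 0.01 -0.12; 0.06 0 0 0.02 -0.24; 0.06 0 0 0.03 -0.36; 0.06 0 0 0.04 -0.48; 0.06 0 0 0.045 -0.6; 0.06 0 0 0.045 -0.61; 0.06 0 0 0.045 -0.61",
)

```text
t: 21.37
ee_pos: [0.5092, -0.0237, 0.1502]
eef_rot: [-0.0, 0.033, 0.999, -0.0]
ft_force: [0.4, 0.7, 0.6]
finger_gap: 0.06
grasp_force: 0.0
```

```bash
python3 - <<'E'
from tgt import *
print(env.observe()["joints"].round(2))
to(H(0,-.001),.064,psi+np.pi)
s=cams.snapshot("side")
cv2.imwrite("pics/g5.png",np.hstack([crop("side",s,310,145,80,90,6)]))
E
```

```text
[-0.07  0.4   1.95 -0.    0.8  -1.57]
shift [0.0017 0.0042 0.0862] tcp [ 0.5092 -0.0237  0.1502] th 3.0747 spin -0.0053
```

View pics/g5.png

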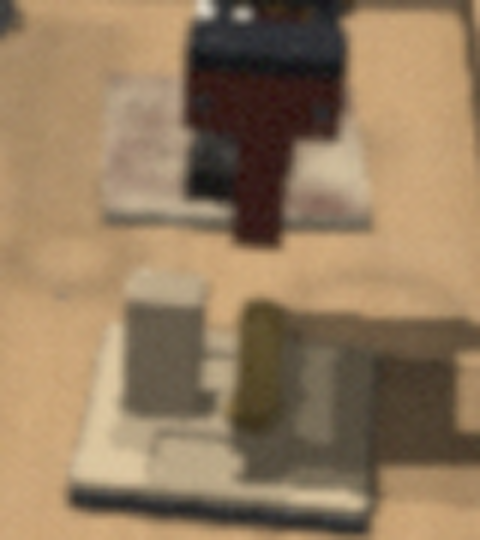

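The finger (columns 235–282) lines up with the tube, whose top is at (263,305), to within about 3 mm. I'll correct that, descend and grip.

Request:
apply_moves(
  plan="0.055 0.003 0.004 0.005 0; 0.055 0.004 0.004 0.02 0; 0.055 0.004 0.004 0.04 0; 0.055 0.004 0.004 0.06 0; 0.055 0.004 0.004 0.075 0; 0.055 0.004 0.004 0.083 0; 0.05 0.004 0.004 0.086 0; 0.045 0.004 0.004 0.086 0",
)

```text
t: 22.08
ee_pos: [0.5049, -0.0184, 0.0639]
eef_rot: [-0.0, 0.032, 0.999, 0.0]
ft_force: [-0.1, -0.0, -0.2]
finger_gap: 0.0467
grasp_force: 0.0
```

Request:
apply_moves(
  plan="0.04 0 0 0 0; 0.035 0 0 0 0; 0.03 0 0 0 0; 0.026 0 0 0 0; 0.024 0 0 0 0; 0.022 0 0 0 0; 0.02 0 0 0 0; 0.015 0 0 0 0",
)

```text
t: 22.75
ee_pos: [0.5053, -0.0185, 0.0644]
eef_rot: [0.0, 0.031, 1.0, -0.0]
ft_force: [-0.2, -1.8, 3.7]
finger_gap: 0.0207
grasp_force: 30.0
```

Request:
apply_moves(
  plan="0.012 0 0 0 0; 0.012 0 0 0 0; 0.012 0 0 -0.005 0; 0.012 0 0 -0.02 0; 0.012 0 0 -0.045 0; 0.012 0 0 -0.07 0; 0.012 0 0 -0.09 0; 0.012 0 0 -0.095 0",
)

```text
t: 23.42
ee_pos: [0.5065, -0.0184, 0.162]
eef_rot: [0.002, 0.031, 1.0, 0.0]
ft_force: [0.6, 0.5, 0.0]
finger_gap: 0.0207
grasp_force: 30.0
```

```bash
python3 - <<'E'
from tgt import *
to([.514,.291],.05)
s=cams.snapshot("side")
cv2.imwrite("pics/g6.png",np.hstack([crop("side",s,300,115,80,120,5)]))
E
```

```text
shift [0.0124 0.3093 0.112 ] tcp [ 0.5065 -0.0184  0.162 ] th 3.0788 spin None
```

View pics/g6.png

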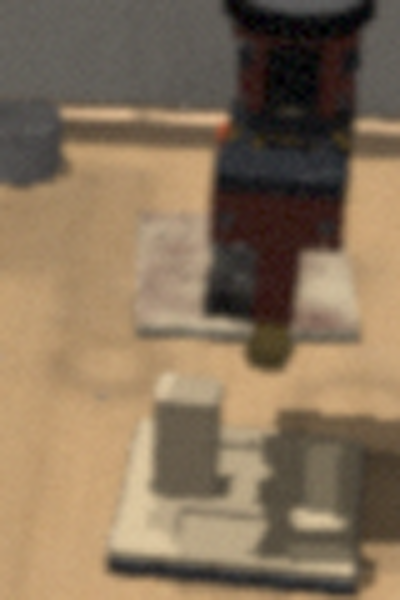

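The tube is held, its lower end showing below the fingers at (268,345). I'll carry it to the dish.

Request:
apply_moves(
  plan="0.012 0.001 0.02 0 0; 0.012 0.002 0.055 0 0; 0.012 0.004 0.095 0 0; 0.012 0.006 0.135 0 0; 0.012 0.008 0.175 0 0; 0.012 0.01 0.21 0 0; 0.012 0.011 0.245 0 0; 0.012 0.012 0.28 0 0",
)

```text
t: 24.13
ee_pos: [0.5094, 0.2633, 0.1574]
eef_rot: [-0.001, 0.031, 1.0, -0.001]
ft_force: [0.8, -0.3, -0.2]
finger_gap: 0.0208
grasp_force: 30.0
```

Request:
apply_moves(
  plan="0.012 0 0.015 0 0; 0.012 0 0.026 0 0; 0.012 0 0.029 0 0; 0.012 0 0.029 0 0; 0.012 0 0.029 0.01 0; 0.012 0 0.029 0.02 0; 0.012 0 0.029 0.03 0; 0.012 0 0.029 0.03 0",
)

```text
t: 24.8
ee_pos: [0.5111, 0.2889, 0.1264]
eef_rot: [-0.002, 0.032, 0.999, -0.001]
ft_force: [-0.5, -0.2, -0.9]
finger_gap: 0.021
grasp_force: 30.0
```

```bash
python3 - <<'E'
from tgt import *
to([.514,.291],.05)
s=cams.snapshot("side");t=cams.snapshot("top")
cv2.imwrite("pics/g7.png",np.hstack([crop("side",s,290,200,110,120,5)]))
E
```

```text
shift [-0.003   0.0025  0.0764] tcp [0.5111 0.2889 0.1264] th 3.0775 spin None
```

View pics/g7.png

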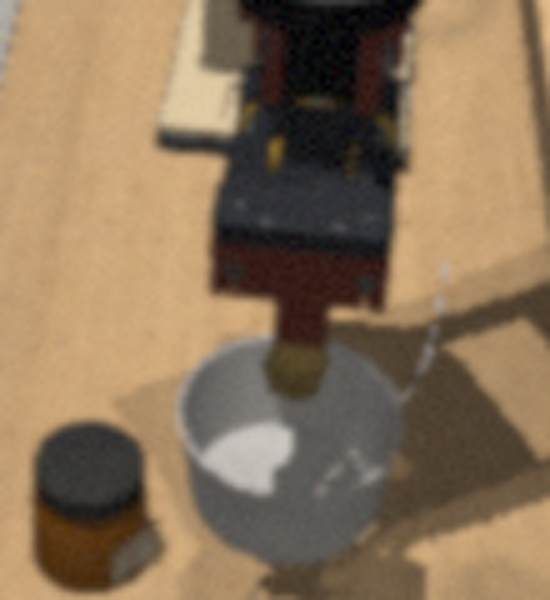

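The tube, at (297,370), sits laterally over the dish centre (about column 290). I'll lower it.

Request:
apply_moves(
  plan="0.012 -0.001 0 0.01 0; 0.012 -0.001 0 0.022 0; 0.012 -0.001 0 0.035 0; 0.012 -0.001 0 0.048 0; 0.012 -0.001 0 0.06 0; 0.012 -0.001 0 0.068 0; 0.012 -0.001 0 0.072 0; 0.012 -0.001 0 0.072 0",
)

```text
t: 25.57
ee_pos: [0.5128, 0.2903, 0.0558]
eef_rot: [-0.001, 0.031, 1.0, -0.001]
ft_force: [0.6, 0.1, -1.4]
finger_gap: 0.0212
grasp_force: 30.0
```

Request:
apply_moves(
  plan="0.012 0 0 0.0005 0; 0.012 0 0 0.001 0; 0.012 0 0 0.0015 0; 0.012 0 0 0.002 0; 0.012 0 0 0.0025 0; 0.012 0 0 0.003 0; 0.012 0 0 0.003 0",
)

```text
t: 26.15
ee_pos: [0.5135, 0.2906, 0.0543]
eef_rot: [0.0, 0.031, 1.0, 0.0]
ft_force: [0.5, -0.1, -0.7]
finger_gap: 0.021
grasp_force: 30.0
```

Request:
apply_moves(
  plan="0.012 0 0 0.001 0; 0.012 0 0 0.002 0; 0.012 0 0 0.003 0; 0.012 0 0 0.0035 0; 0.012 0 0 0.0035 0; 0.012 0 0 0.0035 0",
)

```text
t: 26.65
ee_pos: [0.5135, 0.2906, 0.0506]
eef_rot: [-0.0, 0.031, 1.0, -0.0]
ft_force: [0.7, -0.0, -0.5]
finger_gap: 0.0207
grasp_force: 30.0
```

Request:
apply_moves(
  plan="0.012 0 0 0.0004 0; 0.012 0 0 0.0008 0; 0.012 0 0 0.0012 0; 0.012 0 0 0.0012 0; 0.012 0 0 0.0012 0",
)

```text
t: 27.07
ee_pos: [0.5136, 0.2906, 0.0502]
eef_rot: [0.0, 0.031, 1.0, 0.0]
ft_force: [-2.3, -1.2, 6.8]
finger_gap: 0.0206
grasp_force: 30.0
```

Request:
apply_moves(
  plan="0.022 0 0 -0.0005 0; 0.025 0 0 -0.0005 0; 0.03 0 0 -0.0005 0; 0.036 0 0 -0.0005 0; 0.036 0 0 -0.0005 0; 0.036 0 0 -0.015 0; 0.036 0 0 -0.04 0; 0.036 0 0 -0.075 0",
)

```text
t: 27.73
ee_pos: [0.5117, 0.2897, 0.1228]
eef_rot: [-0.002, 0.031, 1.0, -0.001]
ft_force: [0.4, -0.1, -0.2]
finger_gap: 0.0357
grasp_force: 0.0
```

Request:
apply_moves(
  plan="0.036 0 0 -0.03 0; 0.04 0 0 -0.05 0.1; 0.06 0 -0.03 -0.05 0.22; 0.075 0 -0.07 -0.05 0.34; 0.075 0 -0.11 -0.05 0.46; 0.075 0 -0.15 -0.05 0.58; 0.075 0 -0.19 -0.05 0.7; 0.075 0 -0.23 -0.05 0.82",
)

```text
t: 28.4
ee_pos: [0.4986, 0.0595, 0.1746]
eef_rot: [0.0, 0.43, 0.903, 0.0]
ft_force: [0.3, -0.1, -0.1]
finger_gap: 0.0738
grasp_force: 0.0
```

Request:
apply_moves(
  plan="0.075 0 0 0 0.12; 0.075 0 0 0 0.24; 0.075 0 0 0 0.36; 0.075 0 0 0 0.48; 0.075 0 0 0 0.6; 0.075 0 0 0 0.72; 0.075 0 0 0 0.745; 0.075 0 0 0 0.745",
)

```text
t: 29.07
ee_pos: [0.499, 0.0611, 0.1744]
eef_rot: [-0.0, 0.726, 0.687, -0.0]
ft_force: [-0.3, -0.8, 0.5]
finger_gap: 0.0748
grasp_force: 0.0
```

```bash
python3 - <<'E'
from tgt import *
to([.522,-.320],.19,psi+np.pi/2)
s=cams.snapshot("side");t=cams.snapshot("top")
cv2.imwrite("pics/g8.png",np.hstack([crop("top",t,175,180,67,66,6),crop("side",s,280,245,100,80,5)[:396]]) if 0 else np.vstack([crop("top",t,180,170,280,90,2.8) if 0 else cv2.resize(t[170:260,175:465,::-1],(754,234)),cv2.resize(s[150:330,280:400,::-1],(754//2-137,360))[:, :].copy() if 0 else cv2.resize(s[250:330,280:470,::-1],(754,318))]))
E
```

```text
shift [-0.3792  0.0441 -0.0156] tcp [0.499  0.0611 0.1744] th 1.5154 spin 0.0062
```

View pics/g8.png

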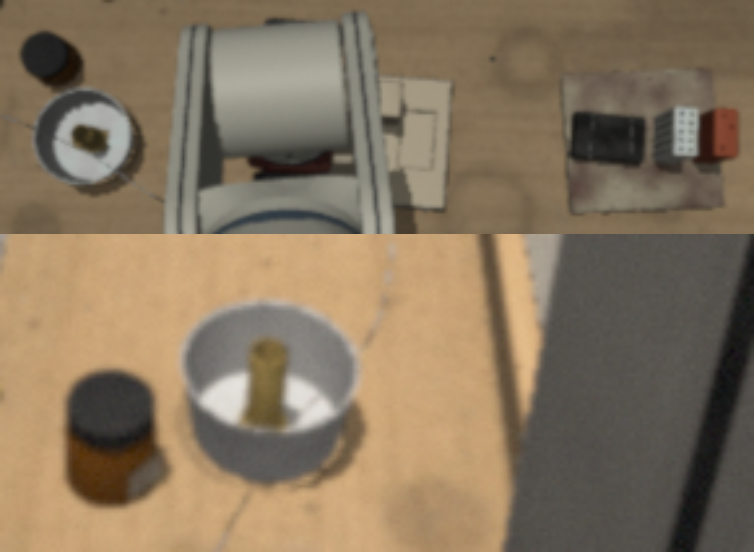

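The brass piece stands upright in the dish, at top (88,137) and side (267,385). The jar is clear of it, and the charcoal, white and red blocks stand side by side on the tile. My picture allowance is used up, so I'll rebuild from the recorded grip poses. First, fetch the white block.

Request:
apply_moves(
  plan="0.075 -0.03 0.004 0 0.006; 0.075 -0.07 0.008 0 0.006; 0.075 -0.11 0.013 0 0.006; 0.075 -0.15 0.018 0 0.006; 0.075 -0.19 0.023 0 0.006; 0.075 -0.23 0.028 0 0.006; 0.075 -0.27 0.033 0 0.006; 0.075 -0.31 0.038 0 0.006",
)

```text
t: 29.83
ee_pos: [0.5191, -0.2526, 0.1745]
eef_rot: [0.0, 0.728, 0.685, 0.0]
ft_force: [0.6, 0.0, 0.6]
finger_gap: 0.075
grasp_force: 0.0
```

Request:
apply_moves(
  plan="0.075 -0.03 0.003 0 0; 0.075 -0.055 0.005 0 0; 0.075 -0.067 0.006 0 0; 0.075 -0.069 0.006 0 0; 0.075 -0.069 0.006 0.02 0; 0.075 -0.069 0.006 0.04 0; 0.075 -0.069 0.006 0.05 0; 0.075 -0.069 0.006 0.05 0",
)

```text
t: 30.5
ee_pos: [0.5196, -0.3175, 0.1221]
eef_rot: [-0.003, 0.728, 0.685, -0.001]
ft_force: [0.5, 0.6, -0.2]
finger_gap: 0.0751
grasp_force: 0.0
```

```bash
python3 -c "
from tgt import *
to([.522,-.320],.076,1.5088)"
```

```text
shift [-0.0025  0.0028  0.0461] tcp [ 0.5196 -0.3175  0.1221] th 1.5096 spin 0.0008
```

Request:
apply_moves(
  plan="0.075 0 0 0.01 0; 0.075 0 0 0.02 0; 0.075 0 0 0.03 0; 0.075 0 0 0.04 0; 0.075 0 0 0.046 0; 0.075 0 0 0.048 0; 0.065 0 0 0.048 0; 0.058 0 0 0.048 0",
)

```text
t: 31.17
ee_pos: [0.5211, -0.32, 0.0765]
eef_rot: [0.0, 0.729, 0.684, 0.0]
ft_force: [-0.4, -0.5, 0.0]
finger_gap: 0.0651
grasp_force: 0.0
```

Request:
apply_moves(
  plan="0.055 0 0 0 0; 0.053 0 0 0 0; 0.051 0 0 0 0; 0.049 0 0 0 0; 0.047 0 0 0 0; 0.043 0 0 0 0; 0.04 0 0 0 0; 0.04 0 0 0 0",
)

```text
t: 31.83
ee_pos: [0.5216, -0.3201, 0.077]
eef_rot: [0.001, 0.729, 0.684, 0.0]
ft_force: [1.4, -0.2, 5.4]
finger_gap: 0.0498
grasp_force: 30.0
```

Request:
apply_moves(
  plan="0.04 0 0 -0.003 0; 0.04 0 0 -0.008 0; 0.04 0 0 -0.018 0; 0.04 0 0 -0.035 0; 0.04 0 0 -0.055 0; 0.04 0 0 -0.08 0; 0.04 0 0 -0.1 0; 0.04 0 0 -0.11 0",
)

```text
t: 32.5
ee_pos: [0.5217, -0.3203, 0.1896]
eef_rot: [0.002, 0.729, 0.684, 0.0]
ft_force: [0.3, 0.1, -0.5]
finger_gap: 0.0498
grasp_force: 30.0
```

```bash
python3 -c "
from tgt import *
to([.5242,.0165],.0729,1.5088);print(H(.013,.0355))"
```

```text
shift [ 0.3365 -0.019   0.1161] tcp [ 0.5217 -0.3203  0.1896] th 1.5078 spin -0.001
[0.52297517 0.01616565]
```

Request:
apply_moves(
  plan="0.04 0.02 0 0 0; 0.04 0.05 -0.002 0 0; 0.04 0.09 -0.004 0 0; 0.04 0.13 -0.006 0 0; 0.04 0.17 -0.009 0 0; 0.04 0.21 -0.012 0 0; 0.04 0.25 -0.015 0 0; 0.04 0.285 -0.018 0 0",
)

```text
t: 33.17
ee_pos: [0.52, -0.032, 0.1864]
eef_rot: [-0.0, 0.729, 0.685, -0.0]
ft_force: [0.7, 0.7, -2.3]
finger_gap: 0.0499
grasp_force: 30.0
```

Request:
apply_moves(
  plan="0.04 0.025 -0.001 0 0; 0.04 0.042 -0.001 0 0; 0.04 0.05 -0.002 0 0; 0.04 0.051 -0.002 0.01 0; 0.04 0.051 -0.002 0.03 0; 0.04 0.051 -0.002 0.055 0; 0.04 0.051 -0.002 0.075 0; 0.04 0.051 -0.002 0.075 0",
)

```text
t: 33.83
ee_pos: [0.5192, 0.0155, 0.1075]
eef_rot: [-0.002, 0.729, 0.684, -0.003]
ft_force: [-1.2, -0.5, -1.0]
finger_gap: 0.0495
grasp_force: 30.0
```

Request:
apply_moves(
  plan="0.04 0 0 0.005 0; 0.04 0 0 0.01 0; 0.04 0 0 0.012 0; 0.04 0 0 0.012 0; 0.04 0 0 0.012 0; 0.04 0 0 0.012 0",
)

```text
t: 34.33
ee_pos: [0.5226, 0.0168, 0.1001]
eef_rot: [0.0, 0.729, 0.684, 0.0]
ft_force: [0.1, -0.6, -0.9]
finger_gap: 0.0497
grasp_force: 30.0
```

```bash
python3 -c "
from tgt import *
to([.5235,.0163],.074,1.5088);print(env.observe()['ft_force'])"
```

```text
shift [-0.0004  0.0009  0.0261] tcp [0.5226 0.0168 0.1001] th 1.5078 spin -0.001
[ 0.14562942 -0.60726056 -0.88541158]
```

Foot now about 20 mm above the slab; I'll descend slowly into the socket.

Request:
apply_moves(
  plan="0.04 0 0.001 0.005 0; 0.04 0 0.001 0.01 0; 0.04 0 0.001 0.015 0; 0.04 0 0.001 0.019 0; 0.04 0 0.001 0.021 0; 0.04 0 0.001 0.023 0; 0.04 0 0.001 0.024 0; 0.04 0 0.001 0.024 0",
)

```text
t: 35.0
ee_pos: [0.5231, 0.0167, 0.0752]
eef_rot: [-0.0, 0.729, 0.684, -0.0]
ft_force: [-0.1, 0.2, -2.1]
finger_gap: 0.0498
grasp_force: 30.0
```

Request:
apply_moves(
  plan="0.04 0 0 0.0005 0; 0.04 0 0 0.001 0; 0.04 0 0 0.0015 0; 0.04 0 0 0.002 0; 0.04 0 0 0.0025 0; 0.04 0 0 0.0025 0; 0.04 0 0 0.0025 0",
)

```text
t: 35.58
ee_pos: [0.5233, 0.0167, 0.0738]
eef_rot: [0.0, 0.729, 0.685, 0.0]
ft_force: [-2.8, 0.2, 8.5]
finger_gap: 0.0496
grasp_force: 30.0
```

Seated at the expected height. Release and fetch the red brick.

Request:
apply_moves(
  plan="0.051 0 0 -0.001 0; 0.053 0 0 -0.001 0; 0.056 0 0 -0.001 0; 0.06 0 0 -0.001 0; 0.065 0 0 -0.001 0; 0.072 0 0 -0.001 0; 0.075 0 0 -0.01 0; 0.075 0 0 -0.03 0",
)

```text
t: 36.25
ee_pos: [0.5215, 0.0167, 0.1018]
eef_rot: [-0.002, 0.729, 0.684, -0.002]
ft_force: [0.1, 0.5, -0.2]
finger_gap: 0.0745
grasp_force: 0.0
```

Request:
apply_moves(
  plan="0.075 0 0 -0.03 0; 0.075 0 0 -0.06 0; 0.075 -0.03 0 -0.06 0; 0.075 -0.07 0 -0.06 0; 0.075 -0.11 0.003 -0.06 0; 0.075 -0.15 0.006 -0.06 0; 0.075 -0.19 0.01 -0.06 0; 0.075 -0.23 0.014 -0.06 0",
)

```text
t: 36.92
ee_pos: [0.5224, -0.2156, 0.1638]
eef_rot: [0.0, 0.729, 0.685, 0.0]
ft_force: [-0.0, -0.4, 0.3]
finger_gap: 0.075
grasp_force: 0.0
```

Request:
apply_moves(
  plan="0.075 -0.04 0.002 0 0; 0.075 -0.08 0.004 0 0; 0.075 -0.115 0.006 0 0; 0.075 -0.135 0.007 0 0; 0.075 -0.145 0.007 0 0; 0.075 -0.146 0.007 0.015 0; 0.075 -0.146 0.007 0.03 0; 0.075 -0.146 0.007 0.03 0",
)

```text
t: 37.58
ee_pos: [0.5189, -0.3583, 0.1308]
eef_rot: [-0.002, 0.729, 0.684, -0.0]
ft_force: [-0.8, -0.4, -0.5]
finger_gap: 0.0747
grasp_force: 0.0
```

```bash
python3 -c "
from tgt import *
to([.522,-.360],.076,1.5088)"
```

```text
shift [-0.0016  0.0034  0.0547] tcp [ 0.5189 -0.3583  0.1308] th 1.5078 spin -0.001
```

Request:
apply_moves(
  plan="0.075 0 0.001 0.01 0; 0.075 0 0.001 0.022 0; 0.075 0 0.001 0.034 0; 0.075 0 0.001 0.046 0; 0.075 0 0.001 0.054 0; 0.075 0 0.001 0.057 0; 0.065 0 0.001 0.057 0; 0.058 0 0.001 0.057 0",
)

```text
t: 38.25
ee_pos: [0.5215, -0.36, 0.0759]
eef_rot: [-0.0, 0.729, 0.685, -0.0]
ft_force: [0.7, 0.4, -0.2]
finger_gap: 0.065
grasp_force: 0.0
```

Request:
apply_moves(
  plan="0.055 0 0 0 0; 0.053 0 0 0 0; 0.051 0 0 0 0; 0.049 0 0 0 0; 0.047 0 0 0 0; 0.043 0 0 0 0; 0.04 0 0 0 0; 0.04 0 0 0 0",
)

```text
t: 38.92
ee_pos: [0.5218, -0.3602, 0.0765]
eef_rot: [0.0, 0.729, 0.684, 0.0]
ft_force: [-0.1, -0.5, 5.6]
finger_gap: 0.0497
grasp_force: 29.9
```

Request:
apply_moves(
  plan="0.04 0 0 -0.003 0; 0.04 0 0 -0.008 0; 0.04 0 0 -0.018 0; 0.04 0 0 -0.035 0; 0.04 0 0 -0.055 0; 0.04 0 0 -0.08 0; 0.04 0 0 -0.1 0; 0.04 0 0 -0.11 0",
)

```text
t: 39.58
ee_pos: [0.5224, -0.3606, 0.1893]
eef_rot: [0.002, 0.729, 0.684, 0.0]
ft_force: [0.5, -0.8, -0.8]
finger_gap: 0.05
grasp_force: 29.9
```

```bash
python3 -c "
from tgt import *
to([.5205,-.0546],.0729,1.5088)"
```

```text
shift [ 0.3055 -0.0215  0.1157] tcp [ 0.5224 -0.3606  0.1893] th 1.5078 spin -0.001
```

Request:
apply_moves(
  plan="0.04 0.02 0 0 0; 0.04 0.05 -0.002 0 0; 0.04 0.085 -0.004 0 0; 0.04 0.12 -0.006 0 0; 0.04 0.155 -0.009 0 0; 0.04 0.19 -0.012 0 0; 0.04 0.225 -0.015 0 0; 0.04 0.26 -0.018 0 0",
)

```text
t: 40.25
ee_pos: [0.5192, -0.0977, 0.1859]
eef_rot: [-0.0, 0.729, 0.684, -0.0]
ft_force: [0.3, -0.4, -2.1]
finger_gap: 0.0498
grasp_force: 29.9
```

Request:
apply_moves(
  plan="0.04 0.025 -0.001 0 0; 0.04 0.04 -0.001 0 0; 0.04 0.045 -0.002 0 0; 0.04 0.045 -0.002 0.01 0; 0.04 0.045 -0.002 0.03 0; 0.04 0.045 -0.002 0.055 0; 0.04 0.045 -0.002 0.075 0; 0.04 0.045 -0.002 0.075 0",
)

```text
t: 40.92
ee_pos: [0.5179, -0.0552, 0.1071]
eef_rot: [-0.003, 0.729, 0.684, -0.002]
ft_force: [-0.8, 0.1, -1.5]
finger_gap: 0.0498
grasp_force: 29.9
```

Request:
apply_moves(
  plan="0.04 0 0 0.005 0; 0.04 0 0 0.01 0; 0.04 0 0 0.012 0; 0.04 0 0 0.012 0; 0.04 0 0 0.012 0; 0.04 0 0 0.012 0",
)

```text
t: 41.42
ee_pos: [0.5211, -0.0543, 0.0996]
eef_rot: [0.0, 0.729, 0.684, 0.0]
ft_force: [0.8, 0.5, -2.4]
finger_gap: 0.0498
grasp_force: 29.9
```

```bash
python3 -c "
from tgt import *
to([.5200,-.0546],.0735,1.5088);print(env.observe()['ft_force'])"
```

```text
shift [-0.0003 -0.0012  0.0261] tcp [ 0.5211 -0.0543  0.0996] th 1.5078 spin -0.001
[ 0.8236291   0.53688999 -2.39170118]
```

Request:
apply_moves(
  plan="0.04 0 -0.001 0.005 0; 0.04 0 -0.001 0.01 0; 0.04 0 -0.001 0.015 0; 0.04 0 -0.001 0.019 0; 0.04 0 -0.001 0.021 0; 0.04 0 -0.001 0.023 0; 0.04 0 -0.001 0.024 0; 0.04 0 -0.001 0.024 0",
)

```text
t: 42.08
ee_pos: [0.5196, -0.0542, 0.0747]
eef_rot: [-0.0, 0.729, 0.684, -0.0]
ft_force: [-0.0, -1.2, -1.6]
finger_gap: 0.0499
grasp_force: 29.9
```

Request:
apply_moves(
  plan="0.04 0 0 0.0005 0; 0.04 0 0 0.001 0; 0.04 0 0 0.0015 0; 0.04 0 0 0.002 0; 0.04 0 0 0.0025 0; 0.04 0 0 0.0025 0; 0.04 0 0 0.0025 0",
)

```text
t: 42.67
ee_pos: [0.5199, -0.0542, 0.0733]
eef_rot: [0.0, 0.729, 0.684, 0.0]
ft_force: [-1.3, 1.0, 8.7]
finger_gap: 0.0499
grasp_force: 29.9
```

Seated. Release and fetch the charcoal, gripped at TCP (0.5217, −0.2602, 0.0384).

Request:
apply_moves(
  plan="0.051 0 0 -0.001 0; 0.053 0 0 -0.001 0; 0.056 0 0 -0.001 0; 0.06 0 0 -0.001 0; 0.065 0 0 -0.001 0; 0.072 0 0 -0.001 0; 0.075 0 0 -0.01 0; 0.075 0 0 -0.03 0",
)

```text
t: 43.33
ee_pos: [0.5181, -0.054, 0.1013]
eef_rot: [-0.002, 0.729, 0.684, -0.001]
ft_force: [-1.3, -0.4, 0.1]
finger_gap: 0.0745
grasp_force: 0.0
```

Request:
apply_moves(
  plan="0.075 0 0 -0.02 0; 0.075 0 0 -0.03 0; 0.075 -0.03 0 -0.03 0; 0.075 -0.07 0.003 -0.03 0; 0.075 -0.11 0.006 -0.03 0; 0.075 -0.15 0.009 -0.03 0; 0.075 -0.185 0.012 -0.03 0; 0.075 -0.2 0.014 -0.03 0",
)

```text
t: 44.0
ee_pos: [0.5212, -0.2587, 0.1331]
eef_rot: [0.001, 0.73, 0.684, 0.0]
ft_force: [0.2, 0.4, -0.3]
finger_gap: 0.0748
grasp_force: 0.0
```

Request:
apply_moves(
  plan="0.075 -0.004 0 0 0; 0.075 -0.006 0 0.01 0; 0.075 -0.006 0 0.025 0; 0.075 -0.006 0 0.04 0; 0.075 -0.006 0 0.05 0; 0.075 -0.006 0 0.05 0; 0.075 -0.006 0 0.05 0",
)

```text
t: 44.58
ee_pos: [0.5203, -0.2592, 0.0817]
eef_rot: [-0.001, 0.729, 0.685, -0.0]
ft_force: [0.2, -0.2, 0.8]
finger_gap: 0.0753
grasp_force: 0.0
```

```bash
python3 -c "
from tgt import *
to([.5217,-.2602],.0384,1.5028)"
```

```text
shift [-0.001   0.0015  0.0433] tcp [ 0.5203 -0.2592  0.0817] th 1.5092 spin 0.0064
```

Request:
apply_moves(
  plan="0.075 0 0.001 0.01 0; 0.075 0 0.001 0.022 0; 0.075 0 0.001 0.032 0; 0.075 0 0.001 0.038 0; 0.075 0 0.001 0.042 0; 0.075 0 0.001 0.0425 0; 0.065 0 0.001 0.0425 0; 0.058 0 0.001 0.0425 0",
)

```text
t: 45.25
ee_pos: [0.5219, -0.2609, 0.0402]
eef_rot: [0.0, 0.729, 0.684, 0.0]
ft_force: [0.0, 0.3, -0.8]
finger_gap: 0.0649
grasp_force: 0.0
```

Request:
apply_moves(
  plan="0.053 0 0 0 0; 0.051 0 0 0 0; 0.049 0 0 0 0; 0.047 0 0 0 0; 0.045 0 0 0 0; 0.04 0 0 0 0; 0.04 0 0 0 0; 0.04 0 0 0 0",
)

```text
t: 45.92
ee_pos: [0.5219, -0.2608, 0.0403]
eef_rot: [0.0, 0.729, 0.684, 0.0]
ft_force: [-0.7, 1.2, 5.5]
finger_gap: 0.0478
grasp_force: 29.9
```

Request:
apply_moves(
  plan="0.04 0 0 -0.003 0; 0.04 0 0 -0.01 0; 0.04 0 0 -0.025 0; 0.04 0 0 -0.05 0; 0.04 0 0 -0.08 0; 0.04 0 0 -0.11 0; 0.04 0 0 -0.13 0; 0.04 0 0 -0.132 0",
)

```text
t: 46.58
ee_pos: [0.5238, -0.2618, 0.1764]
eef_rot: [0.003, 0.729, 0.684, 0.001]
ft_force: [-0.2, -0.8, -0.5]
finger_gap: 0.0475
grasp_force: 29.9
```

```bash
python3 -c "
from tgt import *
to([.5492,-.0234],.1103,1.5088); print(H(.042,0))"
```

```text
shift [0.2397 0.0099 0.0655] tcp [ 0.5238 -0.2618  0.1764] th 1.5078 spin -0.001
[ 0.54973429 -0.02105262]
```

Request:
apply_moves(
  plan="0.04 0.02 0 0 0; 0.04 0.05 0.002 0 0; 0.04 0.085 0.004 0 0; 0.04 0.12 0.006 0 0; 0.04 0.155 0.008 0 0; 0.04 0.19 0.01 0 0; 0.04 0.22 0.011 0 0; 0.04 0.238 0.012 0 0",
)

```text
t: 47.25
ee_pos: [0.5479, -0.0212, 0.1709]
eef_rot: [-0.001, 0.728, 0.685, -0.0]
ft_force: [-0.2, 0.6, -0.5]
finger_gap: 0.0479
grasp_force: 29.9
```

Request:
apply_moves(
  plan="0.04 0 0 0.01 0; 0.04 0 0 0.025 0; 0.04 0 0 0.04 0; 0.04 0 0 0.045 0; 0.04 0 0 0.045 0; 0.04 0 0 0.045 0; 0.04 0 0 0.045 0",
)

```text
t: 47.83
ee_pos: [0.5489, -0.0245, 0.1273]
eef_rot: [0.0, 0.729, 0.684, 0.0]
ft_force: [0.5, -0.6, -0.4]
finger_gap: 0.0477
grasp_force: 29.9
```

```bash
python3 -c "
from tgt import *
to([.5493,-.0238],.1123,1.5088)"
```

```text
shift [0.0007 0.0003 0.015 ] tcp [ 0.5489 -0.0245  0.1273] th 1.5072 spin -0.0016
```

Request:
apply_moves(
  plan="0.04 0.001 0 0.004 0; 0.04 0.001 0 0.008 0; 0.04 0.001 0 0.011 0; 0.04 0.001 0 0.013 0; 0.04 0.001 0 0.013 0; 0.04 0.001 0 0.013 0",
)

```text
t: 48.33
ee_pos: [0.5486, -0.0229, 0.1138]
eef_rot: [-0.0, 0.729, 0.685, -0.0]
ft_force: [-0.5, 0.5, -1.2]
finger_gap: 0.0479
grasp_force: 29.9
```

Request:
apply_moves(
  plan="0.04 0 0 0.0005 0; 0.04 0 0 0.001 0; 0.04 0 0 0.0015 0; 0.04 0 0 0.002 0; 0.04 0 0 0.002 0; 0.04 0 0 0.002 0",
)

```text
t: 48.83
ee_pos: [0.5488, -0.023, 0.1122]
eef_rot: [0.0, 0.729, 0.684, 0.0]
ft_force: [-0.5, 0.2, 2.4]
finger_gap: 0.0477
grasp_force: 29.9
```

Contact at the expected height. Release gently and retreat clear.

Request:
apply_moves(
  plan="0.047 0 0 0 0; 0.049 0 0 0 0; 0.051 0 0 0 0; 0.054 0 0 0 0; 0.06 0 0 0 0; 0.068 0 0 0 0; 0.075 0 0 0 0; 0.075 0 0 -0.01 0",
)

```text
t: 49.5
ee_pos: [0.5476, -0.0229, 0.1208]
eef_rot: [-0.001, 0.729, 0.684, -0.001]
ft_force: [-1.3, -0.2, -0.7]
finger_gap: 0.0741
grasp_force: 0.0
```

Request:
apply_moves(
  plan="0.075 0 0 -0.02 0; 0.075 0 0 -0.05 0; 0.075 0 0 -0.08 0; 0.075 -0.02 0 -0.1 0; 0.075 -0.06 -0.01 -0.1 0; 0.075 -0.1 -0.02 -0.1 0; 0.075 -0.14 -0.03 -0.1 0; 0.075 -0.18 -0.04 -0.1 0",
)

```text
t: 50.17
ee_pos: [0.4968, -0.2016, 0.2231]
eef_rot: [0.001, 0.729, 0.685, 0.0]
ft_force: [-0.0, 0.1, -0.8]
finger_gap: 0.0752
grasp_force: 0.0
```

Request:
apply_moves(
  plan="0.075 -0.03 -0.01 0 0; 0.075 -0.06 -0.02 0 0; 0.075 -0.09 -0.03 0 0; 0.075 -0.1 -0.03 0 0; 0.075 -0.1 -0.03 0 0",
)

```text
t: 50.58
ee_pos: [0.4609, -0.3001, 0.2227]
eef_rot: [0.001, 0.73, 0.683, 0.0]
ft_force: [0.1, 1.1, -0.4]
finger_gap: 0.075
grasp_force: 0.0
```

```bash
python3 - <<'E'
from h import *
t0=cv2.imread("pics/top0.png");s0=cv2.imread("pics/side0.png")
for n,a,(u,v,w,h) in(("top",t0,(295,190,60,60)),("side",s0,(318,170,60,65)),("top",t0,(183,175,20,30)),("top",t0,(358,143,22,18)),("side",s0,(290,280,25,40)),("top",t0,(185,203,48,42))):
    b=cams.snapshot(n)[:,:,::-1]
    A,B=[x[v:v+h,u:u+w].astype(np.float32).mean(2) for x in(a,b)]
    d=np.abs(A-B); print(n,u,v,"mean diff",d.mean().round(1),"frac>30",(d>30).mean().round(3),"shift",np.round(cv2.phaseCorrelate(A,np.ascontiguousarray(B))[0],2))
def blob(im,f):
    m=f(im.astype(int)); y,x=np.nonzero(m); return len(x),x.mean().round(2) if len(x) else 0,y.mean().round(2) if len(x) else 0,x.min(),x.max(),y.min(),y.max()
for n,a,(u,v,w,h) in(("top",t0,(295,190,60,60)),("side",s0,(318,170,60,65))):
    for im in(a,cams.snapshot(n)[:,:,::-1]):
        c=im[v:v+h,u:u+w]
        print(n,"black",blob(c,lambda q:q.max(2)<55),"red",blob(c,lambda q:q[...,2]-q[...,0]>75),"white",blob(c,lambda q:(q[...,0]>180)))
E
```

```text
top 295 190 mean diff 7.7 frac>30 0.048 shift [-0.25  0.26]
side 318 170 mean diff 5.5 frac>30 0.019 shift [0.13 0.08]
top 183 175 mean diff 2.2 frac>30 0.0 shift [-0.02  0.02]
top 358 143 mean diff 3.0 frac>30 0.0 shift [ 0.06 -0.08]
side 290 280 mean diff 2.5 frac>30 0.0 shift [ 0.61 -0.03]
top 185 203 mean diff 11.0 frac>30 0.073 shift [0.16 0.39]
top black (555, np.float64(28.83), np.float64(18.54), np.int64(14), np.int64(44), np.int64(7), np.int64(41)) red (65, np.float64(42.03), np.float64(31.58), np.int64(38), np.int64(45), np.int64(22), np.int64(37)) white (28, np.float64(13.79), np.float64(30.25), np.int64(11), np.int64(17), np.int64(26), np.int64(35))
top black (533, np.float64(28.48), np.float64(18.64), np.int64(14), np.int64(44), np.int64(8), np.int64(41)) red (78, np.float64(41.95), np.float64(32.19), np.int64(38), np.int64(45), np.int64(22), np.int64(38)) white (40, np.float64(13.1), np.float64(30.75), np.int64(10), np.int64(17), np.int64(22), np.int64(36))
side black (216, np.float64(20.34), np.float64(29.02), np.int64(5), np.int64(50), np.int64(10), np.int64(62)) red (648, np.float64(33.27), np.float64(35.51), np.int64(0), np.int64(59), np.int64(0), np.int64(64)) white (63, np.float64(31.21), np.float64(31.05), np.int64(22), np.int64(38), np.int64(29), np.int64(33))
side black (201, np.float64(20.41), np.float64(28.95), np.int64(5), np.int64(49), np.int64(11), np.int64(62)) red (664, np.float64(31.35), np.float64(37.02), np.int64(0), np.int64(59), np.int64(7), np.int64(64)) white (58, np.float64(30.6), np.float64(31.24), np.int64(21), np.int64(37), np.int64(29), np.int64(33))
```

The rebuilt hearth matches the first pictures to within a pixel, and the dish, jar and puck show no real shift.

```bash
python3 -c "
from cell import env
print(env.job_done())"
```

```text
the job is handed in; nothing more can be done
None
```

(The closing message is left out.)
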